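# Turn the settled thread-locker bottle over and stand it ready

## Task

The pigment in the thread locker has settled: pick up the small closed white bottle with the red cap that stands out on the open bench (not the spare in the far left corner) and turn it over so that its spout points steeply down (at least 30 degrees below level; all the way upside down is fine too), and keep it so for a good second. Then stand it upright again, wholly on the round cork mat, and let go. Leave the other bottles standing where they are.

Things in the scene. Friction and masses are not known exactly. Their poses are not given: they have to be found in the camera images.
- red_bottle: The bottle to turn over: rigid closed white bottle, red cone cap, 100 mm tall in all, 50 to 100 g; body a cylinder 30 mm in diameter, about 70 mm high, cap 16 mm wide or less. Stands upright on the open bench. Origin: centre of its underside; +z up through the spout. (A fixed spare that looks alike stands in the far left corner, left of the blue parts case; it is not meant.)
- blue_bottle_small: Bystander: white bottle with a blue cone cap, 38 mm in diameter, 125 mm tall, loose. Origin: centre of its underside; +z up through the spout.
- blue_bottle_large: Bystander: large white bottle with a blue cone cap, 52 mm in diameter, 165 mm tall, loose. Origin: centre of its underside; +z up through the spout.
- mat: Round cork mat with a dark rim, 100 mm in diameter, 4 mm thick, fixed flat on the bench; the red-capped bottle is to end on it. Origin: centre of its underside; +z up.
Things that resemble listed ones, but are neither listed nor needed, are in the scene too. Several things have the shape of the mat; the one meant has the colours described above.

How it is judged:
By the outcome, as a careful person would: the job done as asked, in the order asked, and still so for the second after the job is handed in, with the robot touching nothing.
It also fails if it takes over 53 s, if anything falls off the work surface, if the arm or the gripper's body presses on something with over 40 N, if the wrist force passes 120 N, or if a joint passes its speed limit or range.

## Robot

A 6-joint arm with a two-finger parallel gripper is mounted at the origin on a cart in front of the work surface, level with it; the furniture and walls round the work are solid. World frame = base frame: x ahead of the robot, y to its left, z up, the work surface at z = 0. Lengths are in m, angles in rad, forces in N, time in s.
With the tool pointing down it reaches from about 0.3 to 0.875 m from the base axis. Payload 6.4 kg.
Tool frame: the origin (TCP) lies midway between the tips of the shut fingers; the grasp point (between the pads) lies 19 mm behind it; z points along the fingers, y is the direction in which the jaws open and shut (so a half turn about z gives the same grasp; the last joint's range is limited). The gripper opens to 88 mm and grips with 3 to 60 N. Pads are 18 mm wide; open, the fingers measure 123 mm over their backs; the gripper's body (75 mm by 187 mm) begins 45 mm behind the grasp point.
Start: joints at [1.07, 0.181, 1.607, -0, 1.354, -0.206], TCP at [0.167, 0.55, 0.239] pointing down, gripper open.
Joint ranges: [-2.99, 2.99], [-0.89, 2.07], [0.3, 2.58], [-1.14, 4.28], [0, 2.63], [-3.12, 3.12]. Speed limits (rad/s): [2.57, 2.57, 3.01, 3.14, 3.14, 3.14].

## Interface

Orientations are given as a 3x3 rotation matrix whose columns are the frame's x, y, z axes.
In Python, from bench import state, capture, hand_in gives the robot as it stands.
- The arm moves only by the tool send_rows, never from a script. Its argument "targets" is a list that holds one entry, the list of rows, each a list of 5 numbers: the gripper's target within -1 to 1 (shut at 1, half-way at 0, fully open at -1), then the shift along the tool's x, y, z in m, then the turn about the tool's z in degrees. A call has 1 to 20 rows; each row shifts and turns the pose as measured when the row begins, along the tool's axes as they then stand; what a row does not reach is not made up. A row lasts 1/10 s, in which the tool goes at most 50 mm and 8.59 degrees, less where a joint would pass 70% of its speed; a pose out of reach is approached as far as the arm can. A call with a gripper value outside its range is refused whole. The fingers move at their own pace and stop on an object; "force" is the grip in N (left out, the last holds). Time passes only in rows, so rows that do not move let the fingers close. It gives the time, the measured TCP pose, the force and the opening at its end, in the units of the state.
- state(): the state, without advancing time (a new reading comes with each control period).
- capture(name): name is "side" or "top"; returns a dict with "image" (384x512x3 uint8, red, green, blue), "fov_y" (degrees; the focal length in pixels is half the picture's height over the tangent of half this angle, whatever the lens; pixels are square), "cx", "cy" (the principal point, pixels), "world_from_camera" (4x4, takes a point from camera to world coordinates). Camera axes: x right, y down, z forward; pixel columns grow to the right and rows downward; lengths in m; the calibration is good to about 2 mm. A picture is of the moment at which its call begins. There is no depth.
- hand_in(): hands the job in, once; it reports no verdict.
The state is a dict: "time_s": time; "joints": joint angles; "qd": joint speeds; "effort": joint torques, N m; "tool_pos": TCP position; "orientation": TCP orientation; "contact_force": force on the tool from outside, world axes, zero at the start; "wrist_torque": the same for the moment, N m; "opening": opening from 0.0 (shut) to 1.0 (fully open).
Only numpy, scipy, OpenCV 4.12 (cv2) and the standard library are available. Lean on these libraries where they do the work, as an engineer would, in place of code of your own. Each camera call takes 0.05 s, during which the arm holds its last target.

## Working session

There is one attempt and no reset: what is moved stays moved. The work goes in short steps, Python scripts to look and compute and a tool call to move; the robot and the scene stay as the last step left them, time stands still between calls to the robot, and variables do not carry over. Pictures are saved under pics/ and viewed, and the job is handed in when it is done.

Besides the shell and the picture viewer there is one more tool, called by a JSON object that holds its "method" and its "body", one argument or row to a line. send_rows: Moves the arm, as the interface text tells. Its arguments: {"type":"object","properties":{"targets":{"type":"array","items":{"type":"array","items":{"type":"array","items":{"type":"number"}}}},"force":{"type":"number"}},"required":["targets"]}

```bash
mkdir -p pics; ls
python3 - <<'E'
from bench import state, capture
import cv2, json, numpy as np, pickle
s=state(); print({k:np.round(v,3).tolist() for k,v in s.items()})
for n in("side","top"):
    c=capture(n); pickle.dump(c,open(f"{n}0.pkl","wb"))
    cv2.imwrite(f"pics/{n}0.png",cv2.resize(c["image"][:,:,::-1],(800,600),interpolation=cv2.INTER_CUBIC))
    print(n,c["fov_y"],c["cx"],c["cy"],np.round(c["world_from_camera"],3).tolist(),c.keys())
E
```

```text
pics
{'time_s': 0.0, 'joints': [1.07, 0.182, 1.608, -0.0, 1.354, -0.206], 'qd': [-0.0, 0.0, 0.001, -0.001, -0.0, 0.001], 'effort': [0.0, -43.385, -34.186, 0.07, 0.038, -0.0], 'tool_pos': [0.167, 0.55, 0.238], 'orientation': [[-0.957, 0.291, -0.001], [0.291, 0.957, -0.002], [0.0, -0.002, -1.0]], 'contact_force': [-0.341, 0.889, -0.033], 'wrist_torque': [-0.008, 0.048, -0.006], 'opening': 0.999}
side 48.557570866329485 249.99556285570276 196.53803670234458 [[0.99, -0.045, 0.136, 0.434], [-0.143, -0.378, 0.915, -0.975], [0.01, -0.925, -0.381, 0.462], [0.0, 0.0, 0.0, 1.0]] dict_keys(['image', 'fov_y', 'cx', 'cy', 'world_from_camera'])
top 55.39081133275382 262.69121150213294 182.84202998635317 [[-0.02, -0.996, 0.088, 0.487], [-1.0, 0.02, 0.002, -0.016], [-0.004, -0.088, -0.996, 0.997], [0.0, 0.0, 0.0, 1.0]] dict_keys(['image', 'fov_y', 'cx', 'cy', 'world_from_camera'])
```

View pics/side0.png

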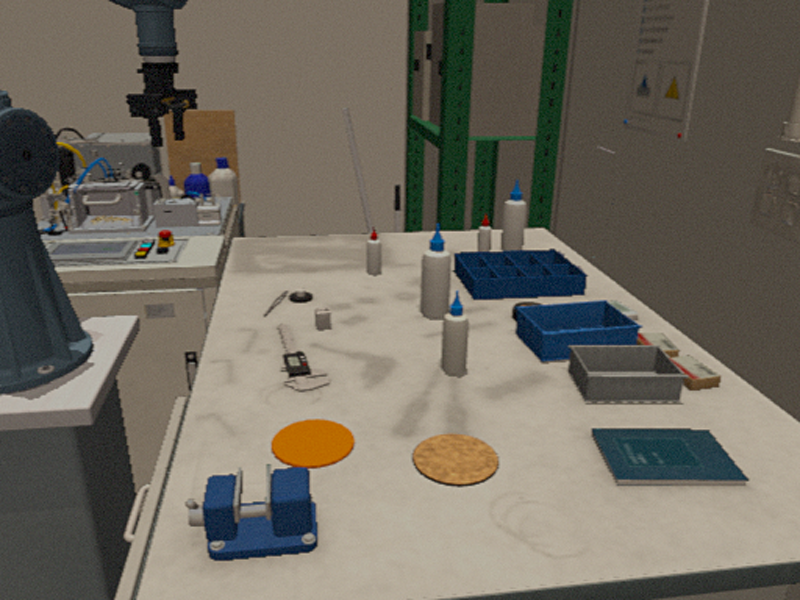

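View pics/top0.png

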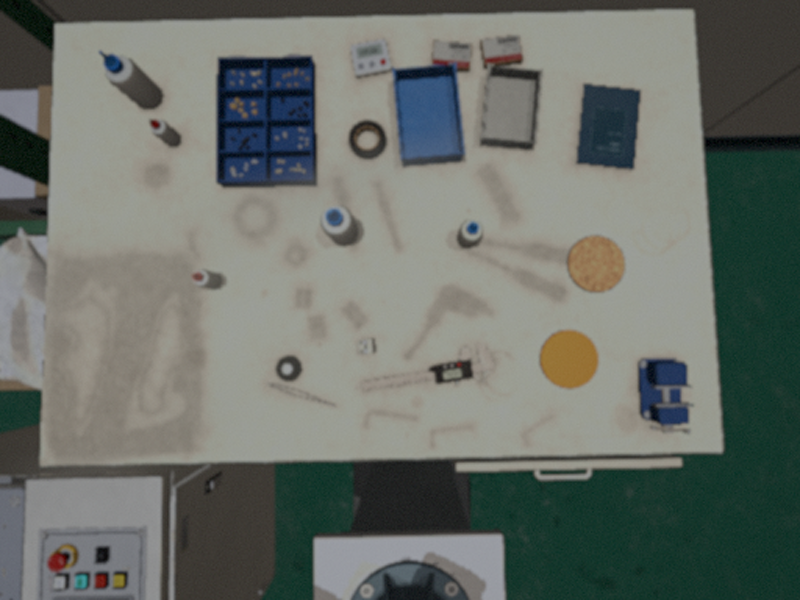

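```bash
cat > h.py <<'E'
import numpy as np, cv2, pickle
def ray(c,u,v):
    f=192/np.tan(np.radians(c["fov_y"]/2)); T=np.array(c["world_from_camera"])
    d=T[:3,:3]@np.array([(u-c["cx"])/f,(v-c["cy"])/f,1]); return T[:3,3],d
def hit(c,u,v,z):
    o,d=ray(c,u,v); return o+d*(z-o[2])/d[2]
def proj(c,p):
    f=192/np.tan(np.radians(c["fov_y"]/2)); T=np.array(c["world_from_camera"])
    q=T[:3,:3].T@(np.array(p)-T[:3,3]); return c["cx"]+f*q[0]/q[2],c["cy"]+f*q[1]/q[2]
def tri(a,ua,b,ub):
    o1,d1=ray(a,*ua);o2,d2=ray(b,*ub)
    d1=d1/np.linalg.norm(d1);d2=d2/np.linalg.norm(d2)
    t=np.linalg.lstsq(np.c_[d1,-d2],o2-o1,rcond=None)[0]
    p,q=o1+t[0]*d1,o2+t[1]*d2; return (p+q)/2,np.linalg.norm(p-q)
def crop(c,name,u,v,r=24,s=12):
    u0,v0=int(u-r),int(v-r); im=c["image"][v0:v0+2*r,u0:u0+2*r,::-1]
    cv2.imwrite(name,cv2.resize(im,None,fx=s,fy=s,interpolation=cv2.INTER_CUBIC)); print(name,"origin",u0,v0,"scale",s)
E
python3 - <<'E'
from h import *
S=pickle.load(open("side0.pkl","rb"));T=pickle.load(open("top0.pkl","rb"))
k=1.5625
print(hit(S,374/k,274/k,0), hit(T,214/k,283/k,0.05))
for n,u,v in(("mat",597,263),("red?",208,279)): print(n,hit(T,u/k,v/k,0.004))
crop(S,"pics/s_red.png",374/k,252/k,24,12); crop(T,"pics/t_red.png",210/k,279/k,24,12)
a=cv2.imread("pics/s_red.png");b=cv2.imread("pics/t_red.png")
crop(T,"pics/t_mat.png",597/k,263/k,24,12);crop(S,"pics/s_mat.png",455/k,460/k,32,9)
cv2.imwrite("pics/red.png",cv2.resize(np.hstack([a,b]),(800,400)))
cv2.imwrite("pics/mat.png",cv2.resize(np.hstack([cv2.imread("pics/s_mat.png"),cv2.imread("pics/t_mat.png")]),(800,400)))
E
```

```text
[ 5.90833868e-01  3.16818845e-01 -5.55111512e-17] [0.58147526 0.31342677 0.05      ]
mat [ 0.60747638 -0.34029383  0.004     ]
red? [0.59331757 0.33998045 0.004     ]
pics/s_red.png origin 215 137 scale 12
pics/t_red.png origin 110 154 scale 12
pics/t_mat.png origin 358 144 scale 12
pics/s_mat.png origin 259 262 scale 9
```

View pics/red.png

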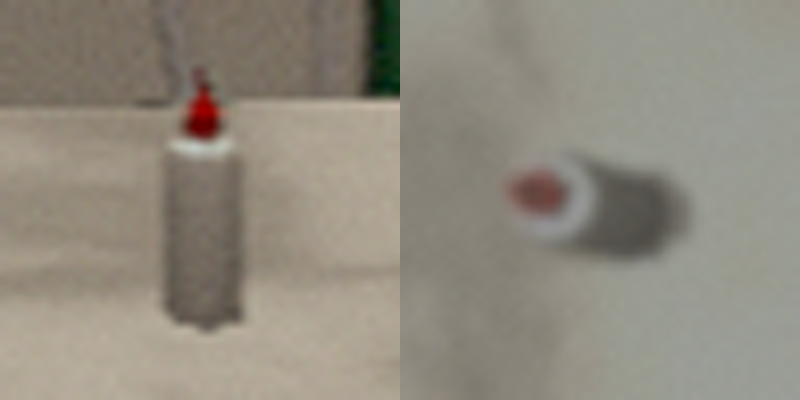

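View pics/mat.png

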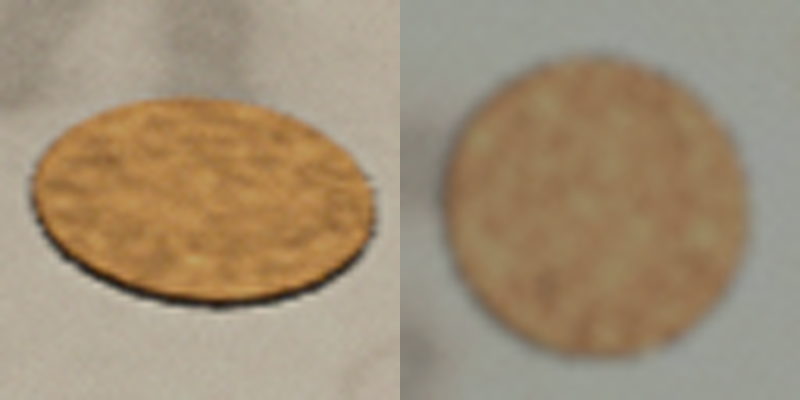

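Run:
```python
from h import *
S=pickle.load(open("side0.pkl","rb"));T=pickle.load(open("top0.pkl","rb"))
print("shoulder top cam z=.07",hit(T,128,177.5,0.07),"base side",hit(S,239.4,175,0))
print("tri shoulder",tri(S,(239.4,154.2),T,(128,177.5)))
print("mat",hit(T,381.7,168.7,.004),hit(S,291.6,293.2,.004),tri(S,(291.6,293.2),T,(381.7,168.7)))
k=1.5625
# bystanders bases
print("small",hit(S,455/k,371/k,0),"large",hit(S,436/k,312/k,0))
print("orange",hit(T,569/k,359/k,0),"vise",hit(T,664/k,392/k,.03))
for y in(.3,.31,.32):
  print(y,[np.round(proj(c,(.585,y,z)),1) for c in(S,T) for z in(0,.07,.1)])
```

```text
shoulder top cam z=.07 [0.58921705 0.32944472 0.07      ] base side [0.59138229 0.32027117 0.        ]
tri shoulder (array([0.5910543 , 0.33044384, 0.06702866]), np.float64(0.003015633043429945))
mat [ 0.60645333 -0.33920683  0.004     ] [ 0.60698054 -0.34273695  0.004     ] (array([ 0.60721168, -0.33997246,  0.00196928]), np.float64(0.0010318454604506865))
small [ 0.65846059 -0.12327821  0.        ] large [0.67688596 0.10173818 0.        ]
orange [ 0.44185178 -0.2850992   0.        ] vise [ 0.3854468  -0.43280217  0.03      ]
0.3 [array([238.2, 177.2]), array([238.2, 156.2]), array([238.2, 146.9]), array([148.2, 181.4]), array([139.5, 178.9]), array([135.4, 177.7])]
0.31 [array([237.8, 176.1]), array([237.8, 155.2]), array([237.8, 146. ]), array([144.5, 181.5]), array([135.6, 179. ]), array([131.3, 177.8])]
0.32 [array([237.5, 175.1]), array([237.4, 154.3]), array([237.4, 145.2]), array([140.9, 181.6]), array([131.7, 179.1]), array([127.3, 177.9])]
```

Run:
```python
from h import *
S=pickle.load(open("side0.pkl","rb"));T=pickle.load(open("top0.pkl","rb"))
print("tip",hit(T,123.4,176.6,0.1),"base",hit(T,139.3,179.4,0))
for p in((.59,.325),(.591,.328)):
  print(p,[np.round(proj(c,(*p,z)),1) for c in(S,T) for z in(0,.07,.1)])
  for c,n,u,v in((S,"s",239,162),(T,"t",134,179)):
    im=c["image"][:,:,::-1]; u0,v0=int(u-24),int(v-24); s=12
    im=cv2.resize(im[v0:v0+48,u0:u0+48],None,fx=s,fy=s,interpolation=cv2.INTER_CUBIC)
    for z,r in((0,.015),(.07,.015),(.1,.002)):
      P=[proj(c,(p[0]+r*np.cos(a),p[1]+r*np.sin(a),z)) for a in np.linspace(0,6.28,40)]
      cv2.polylines(im,[((np.array(P)-[u0,v0]+.5)*s).astype(int)],True,(0,255,0),1)
    cv2.imwrite(f"pics/ov_{n}.png",im)
  cv2.imwrite(f"pics/ov{int(p[1]*1000)}.png",cv2.resize(np.hstack([cv2.imread("pics/ov_s.png"),cv2.imread("pics/ov_t.png")]),(800,400)))
```

```text
tip [0.58836651 0.32967109 0.1       ] base [0.59108444 0.32442783 0.        ]
(0.59, 0.325) [array([238.8, 174.5]), array([238.8, 153.8]), array([238.8, 144.7]), array([139.1, 179.8]), array([129.7, 177.2]), array([125.3, 175.9])]
(0.591, 0.328) [array([239. , 174.2]), array([239. , 153.6]), array([239. , 144.5]), array([138. , 179.5]), array([128.6, 176.8]), array([124.1, 175.5])]
```

View pics/ov325.png

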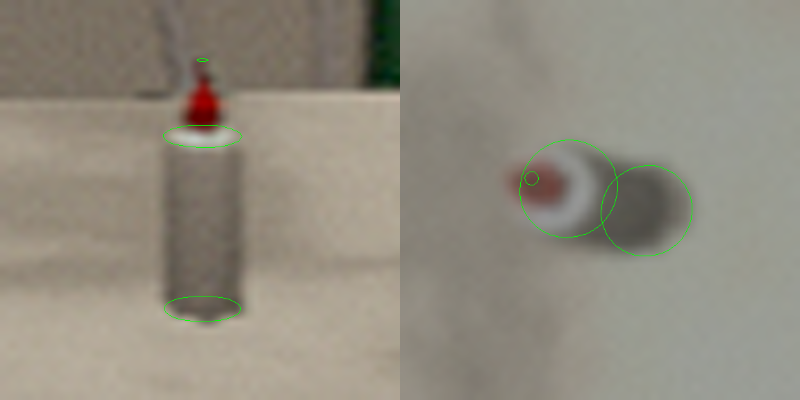

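{"method": "send_rows", "body": {
  "targets": [
    [[-1, 0, 0, -0.05, 0], [-1, 0, 0, -0.05, 0], [-1, 0, 0, -0.05, 0], [-1, 0, 0, -0.05, 0], [-1, 0, 0, -0.05, 0], [-1, 0, 0, -0.05, 0], [-1, 0, 0, -0.05, 0], [-1, 0, 0, -0.05, 0], [-1, 0, 0, -0.05, 0], [-1, 0, 0, -0.05, 0]]
  ]
}}

```text
time_s: 1.1
tool_pos: [0.1673, 0.5509, 0.7251]
orientation: [[-0.957, 0.29, -0.012], [0.29, 0.957, -0.023], [0.005, -0.025, -1.0]]
contact_force: [0.5, 1.3, 1.3]
opening: 1.001
```

```bash
cat > st.py <<'E'
from bench import state
import numpy as np
s=state()
for k in("time_s","joints","tool_pos","orientation","contact_force","opening"): print(k,np.round(s[k],3).tolist())
E
python3 st.py
```

```text
time_s 1.1
joints [1.07, 0.36, 0.402, 0.0, 2.405, -0.206]
tool_pos [0.167, 0.551, 0.725]
orientation [[-0.957, 0.29, -0.012], [0.29, 0.957, -0.023], [0.005, -0.025, -1.0]]
contact_force [0.481, 1.341, 1.335]
opening 1.001
```

{"method": "send_rows", "body": {
  "targets": [
    [[-1, 0, 0, -0.05, 0], [-1, 0, 0, -0.05, 0], [-1, 0, 0, -0.05, 0], [-1, 0, 0, -0.05, 0], [-1, 0, 0, -0.05, 0]]
  ]
}}

```text
time_s: 1.6
tool_pos: [0.1424, 0.4603, 0.8181]
orientation: [[-0.957, 0.291, 0.001], [0.291, 0.956, 0.039], [0.01, 0.037, -0.999]]
contact_force: [0.1, -0.5, 1.1]
opening: 0.999
```

```bash
python3 st.py
```

```text
time_s 1.6
joints [1.011, 0.257, 0.298, 0.036, 2.553, -0.235]
tool_pos [0.142, 0.46, 0.818]
orientation [[-0.957, 0.291, 0.001], [0.291, 0.956, 0.039], [0.01, 0.037, -0.999]]
contact_force [0.09, -0.52, 1.149]
opening 0.999
```

{"method": "send_rows", "body": {
  "targets": [
    [[-1, 0, 0.02, -0.045, 0], [-1, 0, 0.02, -0.045, 0], [-1, 0, 0.02, -0.045, 0], [-1, 0, 0.02, -0.045, 0]]
  ]
}}

```text
time_s: 2.0
tool_pos: [0.1366, 0.4408, 0.847]
orientation: [[-0.957, 0.29, 0.029], [0.291, 0.948, 0.127], [0.009, 0.13, -0.991]]
contact_force: [-1.2, 0.7, -1.2]
opening: 1.001
```

```bash
python3 st.py
```

```text
time_s 2.0
joints [0.979, 0.195, 0.299, 0.081, 2.524, -0.227]
tool_pos [0.137, 0.441, 0.847]
orientation [[-0.957, 0.29, 0.029], [0.291, 0.948, 0.127], [0.009, 0.13, -0.991]]
contact_force [-1.247, 0.734, -1.239]
opening 1.001
```

{"method": "send_rows", "body": {
  "targets": [
    [[-1, 0, 0.03, -0.04, 0], [-1, 0, 0.03, -0.04, 0], [-1, 0, 0.03, -0.04, 0], [-1, 0, 0.03, -0.04, 0], [-1, 0, 0.03, -0.04, 0], [-1, 0, 0.03, -0.04, 0], [-1, 0, 0.035, -0.035, 0], [-1, 0, 0.035, -0.035, 0]]
  ]
}}

```text
time_s: 2.8
tool_pos: [0.1465, 0.4679, 0.8764]
orientation: [[-0.957, 0.278, 0.085], [0.291, 0.904, 0.314], [0.011, 0.325, -0.946]]
contact_force: [0.2, -0.1, 0.6]
opening: 0.997
```

```bash
python3 st.py
```

```text
time_s 2.8
joints [0.949, 0.156, 0.299, 0.164, 2.369, -0.189]
tool_pos [0.147, 0.468, 0.876]
orientation [[-0.957, 0.278, 0.085], [0.291, 0.904, 0.314], [0.011, 0.325, -0.946]]
contact_force [0.155, -0.056, 0.562]
opening 0.997
```

```bash
cat > kin.py <<'E'
import numpy as np
from scipy.spatial.transform import Rotation as R
def rz(a): return R.from_euler('z',a).as_matrix()
def ry(a): return R.from_euler('y',a).as_matrix()
def fk(q,P):
    r0,z0,d1,L1,e,L2,d2,L3=P
    A=rz(q[0]); p=A@[r0,d1,z0]; A=A@ry(q[1]); p=p+A@[0,0,L1]
    A=A@ry(q[2]); p=p+A@[e,0,L2]; A=A@rz(q[3])@ry(q[4]); p=p+A@[0,d2,0]; A=A@rz(q[5]); p=p+A@[0,0,L3]
    return p,A
Q=[([1.07,0.182,1.608,-0.0,1.354,-0.206],[.167,.55,.238]),
([1.07,0.36,0.402,0.0,2.405,-0.206],[0.1673,0.5509,0.7251]),
([1.011,0.257,0.298,0.036,2.553,-0.235],[0.1424,0.4603,0.8181]),
([0.979,0.195,0.299,0.081,2.524,-0.227],[0.1366,0.4408,0.847]),
([0.949,0.156,0.299,0.164,2.369,-0.189],[0.1465,0.4679,0.8764])]
E
python3 - <<'E'
from kin import *
from scipy.optimize import least_squares
print(np.round(fk(Q[4][0],[0]*8)[1],3)); print(np.round(fk(Q[0][0],[0]*8)[1],3))
f=lambda P:np.concatenate([fk(q,P)[0]-p for q,p in Q]+[1e-3*(P-x0)])
x0=np.array([0,.35,.117,.45,0,.4,0,.25])
s=least_squares(f,x0); print(np.round(s.x,4),np.round(s.fun[:15],4))
E
```

```text
[[-0.279 -0.957  0.084]
 [-0.904  0.291  0.313]
 [-0.324  0.011 -0.946]]
[[-0.291 -0.957 -0.001]
 [-0.957  0.291 -0.002]
 [ 0.002  0.    -1.   ]]
[0.0007 0.3155 0.1117 0.4387 0.085  0.5141 0.006  0.3142] [-0.0001  0.     -0.      0.0001  0.      0.0001 -0.0002  0.     -0.0001
  0.0001 -0.0001 -0.0001  0.0001 -0.      0.0001]
```

```bash
cat >> kin.py <<'E'
from scipy.optimize import least_squares
P=np.array([0.0007,0.3155,0.1117,0.4387,0.085,0.5141,0.006,0.3142])
lo=np.array([-2.99,-.89,.3,-1.14,0,-3.12]);hi=np.array([2.99,2.07,2.58,4.28,2.63,3.12])
RZ90=rz(np.pi/2)
def tool(q):
    p,A=fk(q,P); return p,A@RZ90
def ik(p,Rm,seeds=None,n=12,rng=np.random.default_rng(0)):
    best=None
    S=list(seeds) if seeds is not None else []
    S+= [lo+(hi-lo)*rng.random(6) for _ in range(n)]
    for s in S:
        f=lambda q:np.r_[(tool(q)[0]-p)*5,R.from_matrix(tool(q)[1].T@Rm).as_rotvec()]
        r=least_squares(f,np.clip(s,lo+.01,hi-.01),bounds=(lo,hi),xtol=1e-10)
        if best is None or r.cost<best.cost: best=r
        if best.cost<1e-8: break
    return best.x,best.cost
def tR(phi,al,roll=0):
    # roll 0: tool y (jaw) horizontal, x up/down
    z=np.array([np.cos(al)*np.cos(phi),np.cos(al)*np.sin(phi),-np.sin(al)])
    y=np.array([-np.sin(phi),np.cos(phi),0]); x=np.cross(y,z)
    return np.c_[x,y,z]@rz(roll)
E
python3 - <<'E'
from kin import *
d=np.radians
for al in(10,20,28):
  for phi in(-30,-15,0,15,30,45,75):
    o=[]
    for nm,c in(("pick",(.59,.326,.05)),("place",(.607,-.34,.054))):
      for roll in(0,180):
        Rm=tR(d(phi),d(al),d(roll)); p=np.array(c)+.019*Rm[:,2]
        q,cost=ik(p,Rm); o.append((nm[1],roll, cost<1e-7 and np.round(q,2).tolist()))
    print(al,phi,o)
E
```

```text
10 -30 [('i', 0, np.False_), ('i', 180, np.False_), ('l', 0, [-0.77, 0.8, 2.03, 2.87, 1.1, 1.65]), ('l', 180, [-0.77, 0.8, 2.03, 2.87, 1.1, -1.49])]
10 -15 [('i', 0, [0.7, 0.87, 1.79, 4.23, 1.14, 1.14]), ('i', 180, [0.7, 0.87, 1.79, 4.23, 1.14, -2.0]), ('l', 0, [-0.94, 0.81, 2.01, 2.4, 1.15, 1.79]), ('l', 180, [-0.94, 0.81, 2.01, 2.4, 1.15, -1.35])]
10 0 [('i', 0, [0.58, 0.83, 1.94, 3.8, 1.09, 1.34]), ('i', 180, [0.58, 0.83, 1.94, 3.8, 1.09, -1.8]), ('l', 0, [-1.06, 0.83, 1.91, 1.99, 1.22, 1.94]), ('l', 180, [-1.06, 0.83, 1.91, 1.99, 1.22, -1.2])]
10 15 [('i', 0, [0.41, 0.81, 2.04, 3.31, 1.11, 1.52]), ('i', 180, [0.41, 0.81, 2.04, 3.31, 1.11, -1.62]), ('l', 0, [-1.12, 0.88, 1.76, 1.66, 1.33, 2.08]), ('l', 180, [-1.12, 0.88, 1.76, 1.66, 1.33, -1.06])]
10 30 [('i', 0, [0.21, 0.81, 2.08, 2.8, 1.15, 1.66]), ('i', 180, [0.21, 0.81, 2.08, 2.8, 1.15, -1.48]), ('l', 0, [-1.13, 0.95, 1.57, 1.4, 1.47, 2.19]), ('l', 180, [-1.13, 0.95, 1.57, 1.4, 1.47, -0.95])]
10 45 [('i', 0, [0.03, 0.81, 2.04, 2.33, 1.19, 1.78]), ('i', 180, [0.03, 0.81, 2.04, 2.33, 1.19, -1.36]), ('l', 0, [-1.11, 1.04, 1.36, 1
[... 2234 characters left out ...]
0.7, 1.8, 1.44, 1.04, 2.31]), ('l', 180, [-1.06, 0.7, 1.8, 1.44, 1.04, -0.83])]
28 30 [('i', 0, [0.23, 0.57, 2.09, 2.7, 0.64, 1.79]), ('i', 180, [0.23, 0.57, 2.09, 2.7, 0.64, -1.35]), ('l', 0, [-1.08, 0.78, 1.63, 1.21, 1.23, 2.36]), ('l', 180, [-1.08, 0.78, 1.63, 1.21, 1.23, -0.78])]
28 45 [('i', 0, [0.08, 0.59, 2.06, 2.15, 0.75, 2.03]), ('i', 180, [0.08, 0.59, 2.06, 2.15, 0.75, -1.11]), ('l', 0, [-1.06, 0.87, 1.44, 1.03, 1.43, 2.37]), ('l', 180, [-1.06, 0.87, 1.44, 1.03, 1.43, -0.77])]
28 75 [('i', 0, [-0.07, 0.69, 1.83, 1.41, 1.07, 2.28]), ('i', 180, [-0.07, 0.69, 1.83, 1.41, 1.07, -0.86]), ('l', 0, [-0.98, 1.08, 1.01, 0.76, 1.84, 2.31]), ('l', 180, [-0.98, 1.08, 1.01, 0.76, 1.84, -0.83])]
```

Run:
```python
from h import *
S=pickle.load(open("side0.pkl","rb"))
im=S["image"][0:100,60:150,::-1]; im=cv2.resize(im,None,fx=6,fy=6,interpolation=cv2.INTER_CUBIC)
x=np.array([-.957,.291,0]);y=np.array([.291,.957,0]);t=np.array([.167,.55,.239])
for p,c in((t,(0,0,255)),(t+.05*x,(0,255,0)),(t+.05*y,(255,0,0)),(t+[0,0,.019],(0,255,255)),(t+[0,0,.064],(0,255,255))):
    u,v=proj(S,p); cv2.circle(im,(int((u-60)*6),int(v*6)),4,c,-1)
cv2.imwrite("pics/grip.png",im)
```

```text
(no output)
```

View pics/grip.png

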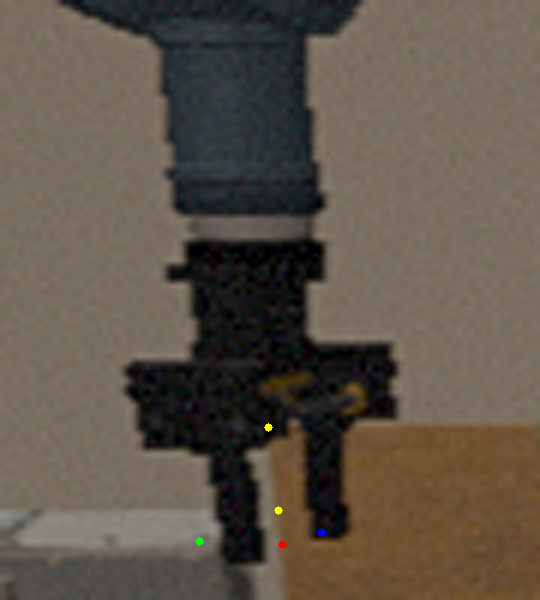

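{"method": "send_rows", "body": {
  "targets": [
    [[-1, 0, 0.04, -0.03, 0], [-1, 0, 0.04, -0.03, 0], [-1, 0, 0.04, -0.03, 0], [-1, 0, 0.04, -0.03, 0], [-1, 0, 0.04, -0.03, 0], [-1, 0, 0.045, -0.02, 0], [-1, 0, 0.045, -0.02, 0], [-1, 0, 0.045, -0.02, 0], [-1, 0, 0.045, -0.02, 0], [-1, 0, 0.045, -0.02, 0]]
  ]
}}

```text
time_s: 3.8
tool_pos: [0.1764, 0.5635, 0.9108]
orientation: [[-0.957, 0.241, 0.162], [0.291, 0.771, 0.566], [0.011, 0.589, -0.808]]
contact_force: [-0.0, -0.1, -0.8]
opening: 0.999
```

```bash
python3 st.py
```

```text
time_s 3.8
joints [0.963, 0.178, 0.299, 0.216, 2.051, -0.149]
tool_pos [0.176, 0.564, 0.911]
orientation [[-0.957, 0.241, 0.162], [0.291, 0.771, 0.566], [0.011, 0.589, -0.808]]
contact_force [-0.015, -0.112, -0.756]
opening 0.999
```

{"method": "send_rows", "body": {
  "targets": [
    [[-1, 0, 0.045, -0.02, 0], [-1, 0, 0.045, -0.02, 0], [-1, 0, 0.045, -0.02, 0], [-1, 0, 0.045, -0.02, 0], [-1, 0, 0.045, -0.02, 0], [-1, 0, 0.05, -0.01, 0], [-1, 0, 0.05, -0.01, 0], [-1, 0, 0.05, -0.01, 0], [-1, 0, 0.05, -0.01, 0], [-1, 0, 0.05, -0.01, 0]]
  ]
}}

```text
time_s: 4.8
tool_pos: [0.1958, 0.6229, 0.9912]
orientation: [[-0.957, 0.174, 0.233], [0.29, 0.539, 0.791], [0.012, 0.824, -0.566]]
contact_force: [0.5, -0.1, 0.2]
opening: 1.0
```

```bash
python3 st.py
```

```text
time_s 4.8
joints [0.953, 0.165, 0.299, 0.275, 1.73, -0.134]
tool_pos [0.196, 0.623, 0.991]
orientation [[-0.957, 0.174, 0.233], [0.29, 0.539, 0.791], [0.012, 0.824, -0.566]]
contact_force [0.496, -0.062, 0.213]
opening 1.0
```

{"method": "send_rows", "body": {
  "targets": [
    [[-1, 0, 0.05, -0.01, 0], [-1, 0, 0.05, -0.01, 0], [-1, 0, 0.05, -0.01, 0], [-1, 0, 0.05, 0, 0], [-1, 0, 0.05, 0, 0], [-1, 0, 0.05, 0, 0], [-1, 0, 0.05, 0, 0], [-1, 0, 0.05, 0, 0]]
  ]
}}

```text
time_s: 5.6
tool_pos: [0.2034, 0.6457, 1.0766]
orientation: [[-0.957, 0.101, 0.272], [0.29, 0.298, 0.91], [0.011, 0.949, -0.314]]
contact_force: [1.0, 0.2, -0.8]
opening: 0.998
```

```bash
python3 st.py
```

```text
time_s 5.6
joints [0.941, 0.147, 0.299, 0.323, 1.468, -0.133]
tool_pos [0.203, 0.646, 1.077]
orientation [[-0.957, 0.101, 0.272], [0.29, 0.298, 0.91], [0.011, 0.949, -0.314]]
contact_force [0.966, 0.2, -0.848]
opening 0.998
```

```bash
cat > plan.py <<'E'
from kin import *
from bench import state
def cur():
    s=state(); return np.array(s["joints"]),np.array(s["tool_pos"]),np.array(s["orientation"])
def path(q,p,Rm,goal,n):
    out=[];ok=True
    for k in range(1,n+1):
        x=p+(goal-p)*k/n
        q2,c=ik(x,Rm,[q],n=0)
        out.append((np.round(x,3).tolist(),np.round(q2,2).tolist(),f"{c:.1e}",round(float(np.abs(q2-q).max()),2)));q=q2
    return out,q
E
python3 - <<'E'
from plan import *
q,p,Rm=cur()
print(tool(q)[0]-p, np.abs(tool(q)[1]-Rm).max())
z=Rm[:,2]; print("az",np.degrees(np.arctan2(z[1],z[0])),"al",np.degrees(-np.arcsin(z[2])))
c=np.array([.59,.326,.05]); pre=c+z*(.019-.08)
for g in([.35,.35,.6],[pre[0],pre[1],.3],pre):
    g=np.array(g); n=max(2,int(np.linalg.norm(g-p)/.05)+1)
    o,q=path(q,p,Rm,g,n)
    print("shift tool",np.round(Rm.T@(g-p),3),n)
    for l in o: print(*l)
    p=g
E
```

```text
[0.00014888 0.0009687  0.00241362] 4.440892098500626e-16
az 73.32785533577552 al 18.2991906740502
shift tool [-0.231 -0.526 -0.079] 12
[0.216, 0.621, 1.037] [0.87, -0.03, 0.62, 0.4, 1.35, -0.22] 2.7e-18 0.32
[0.228, 0.596, 0.997] [0.79, -0.16, 0.84, 0.48, 1.28, -0.3] 7.9e-31 0.22
[0.24, 0.572, 0.957] [0.71, -0.26, 1.02, 0.57, 1.24, -0.39] 2.2e-31 0.18
[0.252, 0.547, 0.918] [0.62, -0.34, 1.17, 0.67, 1.22, -0.49] 4.3e-19 0.15
[0.264, 0.523, 0.878] [0.52, -0.42, 1.31, 0.77, 1.23, -0.59] 2.0e-19 0.14
[0.277, 0.498, 0.838] [0.42, -0.49, 1.44, 0.86, 1.24, -0.7] 1.5e-19 0.13
[0.289, 0.473, 0.799] [0.32, -0.54, 1.55, 0.95, 1.28, -0.8] 1.6e-19 0.12
[0.301, 0.449, 0.759] [0.21, -0.59, 1.66, 1.04, 1.32, -0.91] 1.5e-19 0.11
[0.313, 0.424, 0.719] [0.1, -0.63, 1.76, 1.11, 1.38, -1.01] 1.3e-19 0.11
[0.326, 0.399, 0.679] [-0.0, -0.66, 1.85, 1.16, 1.43, -1.11] 2.6e-19 0.1
[0.338, 0.375, 0.64] [-0.1, -0.67, 1.94, 1.21, 1.49, -1.21] 5.3e-19 0.1
[0.35, 0.35, 0.6] [-0.19, -0.67, 2.01, 1.24, 1.55, -1.31] 3.4e-19 0.1
shift tool [-0.24  -0.286  0.083] 8
[0.378, 0.34, 0.562] [-0.21, -0.59, 2.05, 1.24, 1.53, 
[... 226 characters left out ...]
 1.1e-27 0.11
[0.49, 0.3, 0.412] [-0.25, -0.17, 2.06, 1.28, 1.43, -1.85] 1.6e-26 0.12
[0.518, 0.29, 0.375] [-0.25, -0.05, 2.04, 1.29, 1.41, -1.95] 1.1e-25 0.12
[0.545, 0.28, 0.337] [-0.26, 0.07, 2.0, 1.3, 1.39, -2.03] 1.7e-25 0.12
[0.573, 0.271, 0.3] [-0.27, 0.2, 1.95, 1.31, 1.38, -2.11] 1.6e-25 0.12
shift tool [-0.002 -0.219  0.072] 5
[0.573, 0.271, 0.254] [-0.27, 0.28, 1.96, 1.33, 1.35, -2.21] 2.0e-28 0.1
[0.573, 0.271, 0.208] [-0.26, 0.38, 1.97, 1.36, 1.33, -2.31] 2.5e-27 0.1
[0.573, 0.271, 0.161] [-0.26, 0.48, 1.96, 1.38, 1.31, -2.4] 4.4e-26 0.1
[0.573, 0.271, 0.115] [-0.26, 0.59, 1.94, 1.4, 1.3, -2.49] 4.5e-25 0.11
[0.573, 0.271, 0.069] [-0.26, 0.7, 1.91, 1.43, 1.28, -2.57] 2.5e-24 0.11
```

{"method": "send_rows", "body": {
  "targets": [
    [[-1, -0.019, -0.044, -0.007, 0], [-1, -0.019, -0.044, -0.007, 0], [-1, -0.019, -0.044, -0.007, 0], [-1, -0.019, -0.044, -0.007, 0], [-1, -0.019, -0.044, -0.007, 0], [-1, -0.019, -0.044, -0.007, 0], [-1, -0.019, -0.044, -0.007, 0], [-1, -0.019, -0.044, -0.007, 0], [-1, -0.019, -0.044, -0.007, 0], [-1, -0.019, -0.044, -0.007, 0], [-1, -0.019, -0.044, -0.007, 0], [-1, -0.019, -0.044, -0.007, 0]]
  ]
}}

```text
time_s: 6.8
tool_pos: [0.3449, 0.3557, 0.6132]
orientation: [[-0.956, 0.072, 0.284], [0.293, 0.268, 0.918], [-0.01, 0.961, -0.277]]
contact_force: [1.1, 0.2, -0.4]
opening: 0.999
```

```bash
python3 st.py
python3 - <<'E'
from plan import *
q,p,Rm=cur();z=Rm[:,2]; print("az",np.degrees(np.arctan2(z[1],z[0])),"al",np.degrees(-np.arcsin(z[2])))
c=np.array([.59,.326,.05]); pre=c+z*(.019-.08)
g=np.array([pre[0],pre[1],.3]); print(np.round(Rm.T@(g-p),3), np.linalg.norm(g-p))
E
```

```text
time_s 6.8
joints [-0.193, -0.696, 2.006, 1.272, 1.543, -1.301]
tool_pos [0.345, 0.356, 0.613]
orientation [[-0.956, 0.072, 0.284], [0.293, 0.268, 0.918], [-0.01, 0.961, -0.277]]
contact_force [1.091, 0.152, -0.409]
opening 0.999
az 72.78277082934608 al 16.093755213331683
[-0.24  -0.308  0.073] 0.3966395040605404
```

{"method": "send_rows", "body": {
  "targets": [
    [[-1, -0.03, -0.038, 0.009, 0], [-1, -0.03, -0.038, 0.009, 0], [-1, -0.03, -0.038, 0.009, 0], [-1, -0.03, -0.038, 0.009, 0], [-1, -0.03, -0.038, 0.009, 0], [-1, -0.03, -0.038, 0.009, 0], [-1, -0.03, -0.038, 0.009, 0], [-1, -0.03, -0.038, 0.009, 0], [-1, 0, 0, 0, 8.5], [-1, 0, 0, 0, 8.5], [-1, 0, 0, 0, 8.5], [-1, 0, 0, 0, 8.5], [-1, 0, 0, 0, 8.5], [-1, 0, 0, 0, 8.5], [-1, 0, 0, 0, 8.5], [-1, 0, 0, 0, 8.5], [-1, 0, 0, 0, 8.5], [-1, 0, 0, 0, 8.5]]
  ]
}}

```text
time_s: 8.6
tool_pos: [0.5892, 0.2528, 0.2898]
orientation: [[-0.003, 0.946, 0.325], [0.303, -0.309, 0.901], [0.953, 0.102, -0.286]]
contact_force: [-0.5, 0.3, 1.0]
opening: 1.002
```

```bash
python3 st.py
cat > rel.py <<'E'
from plan import *
import sys
q,p,Rm=cur();z=Rm[:,2];y=Rm[:,1]
print("az",np.degrees(np.arctan2(z[1],z[0])).round(2),"al",np.degrees(-np.arcsin(z[2])).round(2),"jaw elev",np.degrees(np.arcsin(y[2])).round(2),"grasp pt",np.round(p-.019*z,4))
def to(g): # grasp point goal
    g=np.array(g)+.019*z; print("shift",np.round(Rm.T@(g-p),4),"norm",np.linalg.norm(g-p).round(3))
    q2,c=ik(g,Rm,[q],n=0); print("  q",np.round(q2,2),f"{c:.0e}")
E
python3 - <<'E'
from rel import *
c=np.array([.59,.326,.05])
to(c-.08*z+[0,0,.15]); to(c-.08*z);to(c)
E
```

```text
time_s 8.6
joints [-0.301, 0.226, 1.946, 1.354, 1.372, -0.679]
tool_pos [0.589, 0.253, 0.29]
orientation [[-0.003, 0.946, 0.325], [0.303, -0.309, 0.901], [0.953, 0.102, -0.286]]
contact_force [-0.529, 0.254, 1.005]
opening 1.002
az 70.17 al 16.61 jaw elev 5.83 grasp pt [0.583  0.2357 0.2952]
shift [-0.0634 -0.0309  0.0309] norm 0.077
  q [-0.27  0.35  2.02  1.42  1.31 -0.87] 8e-20
shift [-0.2063 -0.0462  0.0738] norm 0.224
  q [-0.27  0.71  1.95  1.5   1.28 -1.17] 4e-19
shift [-0.2063 -0.0462  0.1538] norm 0.261
  q [-0.1   0.79  1.86  1.64  1.2  -1.16] 1e-30
```

{"method": "send_rows", "body": {
  "targets": [
    [[-1, 0, 0, 0, 6], [-1, 0, 0, 0, 0]]
  ]
}}

```text
time_s: 8.8
tool_pos: [0.5903, 0.252, 0.2903]
orientation: [[0.101, 0.939, 0.329], [0.269, -0.344, 0.9], [0.958, -0.003, -0.287]]
contact_force: [0.3, -0.6, 0.1]
opening: 1.0
```

Run:
```python
from rel import *
c=np.array([.59,.326,.05])
to(c-.08*z+[0,0,.05]); to(c-.08*z);to(c)
```

```text
az 69.94 al 16.68 jaw elev -0.15 grasp pt [0.5841 0.2349 0.2957]
shift [-0.1624 -0.0252  0.0601] norm 0.175
  q [-0.27  0.58  1.99  1.48  1.28 -0.97] 1e-23
shift [-0.2103 -0.0251  0.0745] norm 0.225
  q [-0.27  0.7   1.95  1.5   1.28 -1.06] 4e-19
shift [-0.2103 -0.0251  0.1545] norm 0.262
  q [-0.1   0.79  1.86  1.65  1.2  -1.05] 2e-30
```

{"method": "send_rows", "body": {
  "targets": [
    [[-1, -0.035, -0.004, 0.0125, 0], [-1, -0.035, -0.004, 0.0125, 0], [-1, -0.035, -0.004, 0.0125, 0], [-1, -0.035, -0.004, 0.0125, 0], [-1, -0.035, -0.004, 0.0125, 0], [-1, -0.035, -0.004, 0.0125, 0], [-1, 0, 0, 0, 0]]
  ]
}}

```text
time_s: 9.5
tool_pos: [0.5795, 0.2674, 0.0625]
orientation: [[0.07, 0.938, 0.339], [0.285, -0.345, 0.894], [0.956, 0.034, -0.292]]
contact_force: [-0.3, 0.9, 1.7]
opening: 1.003
```

Run:
```python
from rel import *
c=np.array([.59,.326,.05])
to(c-.06*z);to(c)
from h import *
from bench import capture
for n in("side","top"):
    k=capture(n); pickle.dump(k,open(n+"1.pkl","wb"))
S=pickle.load(open("side1.pkl","rb"));T=pickle.load(open("top1.pkl","rb"))
u,v=map(int,proj(S,(.58,.28,.08)));a=S["image"][v-50:v+50,u-50:u+50,::-1]
u,v=map(int,proj(T,(.58,.28,.08)));b=T["image"][v-50:v+50,u-50:u+50,::-1]
cv2.imwrite("pics/pre.png",cv2.resize(np.hstack([a,b]),(800,400),interpolation=cv2.INTER_CUBIC))
```

```text
az 69.23 al 16.97 jaw elev 1.93 grasp pt [0.573  0.2504 0.0681]
shift [ 0.0055 -0.0108  0.0186] norm 0.022
  q [-0.22  0.72  1.95  1.55  1.24 -1.1 ] 2e-31
shift [ 0.0055 -0.0108  0.0786] norm 0.08
  q [-0.1   0.78  1.87  1.66  1.19 -1.1 ] 3e-21
```

View pics/pre.png

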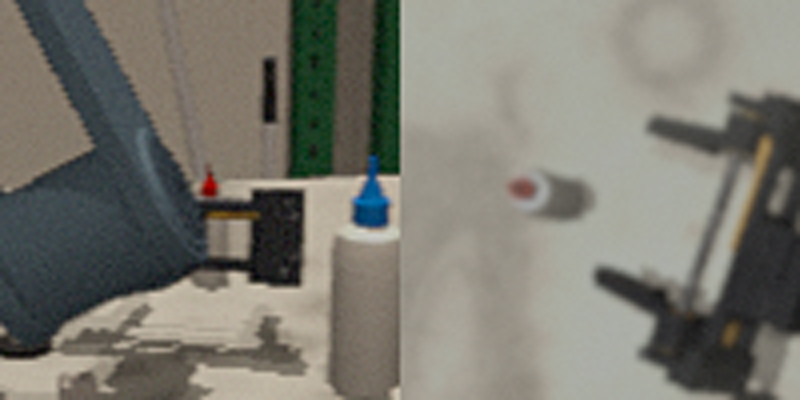

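{"method": "send_rows", "body": {
  "targets": [
    [[-1, 0.0055, -0.011, 0.005, 2], [-1, 0, 0, 0.024, 0], [-1, 0, 0, 0.025, 0], [-1, 0, 0, 0.025, 0], [-1, 0, 0, 0, 0]]
  ]
}}

```text
time_s: 10.1
tool_pos: [0.6065, 0.345, 0.0664]
orientation: [[0.079, 0.933, 0.351], [0.271, -0.359, 0.893], [0.959, 0.025, -0.281]]
contact_force: [-0.2, -0.4, 0.9]
opening: 0.998
```

Run:
```python
from rel import *
c=np.array([.59,.326,.05])
to(c)
from h import *
from bench import capture
T=capture("top")
u,v=map(int,proj(T,(.58,.28,.08)));b=T["image"][v-40:v+40,u-50:u+50,::-1].copy()
b=cv2.resize(b,(800,640),interpolation=cv2.INTER_CUBIC)[:600]
cv2.imwrite("pics/g1.png",b)
```

```text
az 68.54 al 16.31 jaw elev 1.41 grasp pt [0.5998 0.328  0.0717]
shift [-0.0221 -0.009   0.0009] norm 0.024
  q [-0.1   0.79  1.88  1.68  1.19 -1.1 ] 6e-29
```

View pics/g1.png

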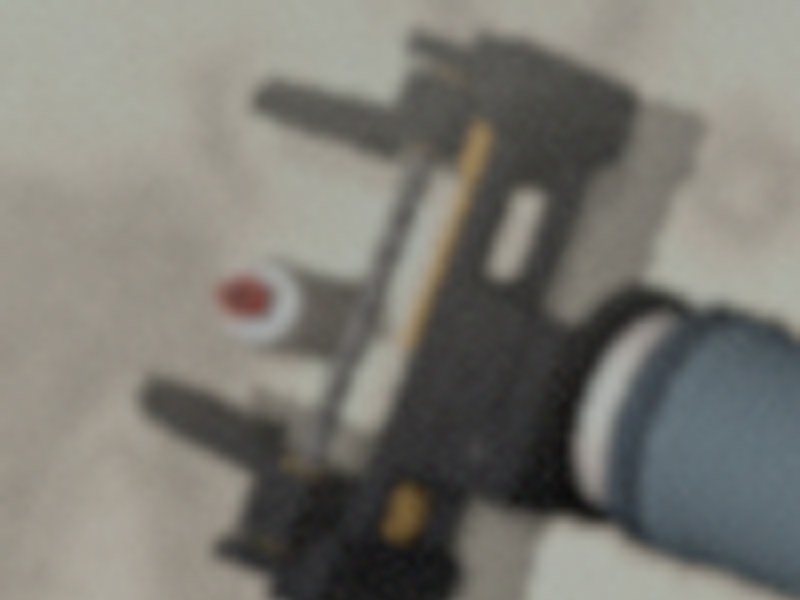

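{"method": "send_rows", "body": {
  "targets": [
    [[-1, -0.02, -0.01, 0, 1.5], [-1, 0, 0, 0, 0]]
  ]
}}

```text
time_s: 10.35
tool_pos: [0.5966, 0.3422, 0.0522]
orientation: [[0.097, 0.931, 0.353], [0.261, -0.366, 0.893], [0.961, 0.006, -0.278]]
contact_force: [-0.6, -0.2, 0.4]
opening: 1.001
```

Run:
```python
from rel import *
to([.59,.326,.05])
```

```text
az 68.46 al 16.15 jaw elev 0.33 grasp pt [0.5899 0.3252 0.0575]
shift [-0.007  -0.0002  0.0029] norm 0.008
  q [-0.1   0.79  1.88  1.68  1.2  -1.08] 3e-20
```

{"method": "send_rows", "body": {
  "targets": [
    [[-1, -0.008, 0, 0.003, 0], [0, 0, 0, 0, 0], [0.5, 0, 0, 0, 0], [1, 0, 0, 0, 0], [1, 0, 0, 0, 0], [1, 0, 0, 0, 0], [1, 0, 0, 0, 0], [1, 0, 0, 0, 0], [1, 0, 0, 0, 0]]
  ],
  "force": 25
}}

```text
time_s: 11.25
tool_pos: [0.6005, 0.3407, 0.0486]
orientation: [[0.09, 0.93, 0.358], [0.26, -0.368, 0.893], [0.961, 0.013, -0.275]]
contact_force: [-0.3, -0.5, -0.0]
opening: 0.345
```

```bash
python3 st.py
python3 - <<'E'
from rel import *
to([.59,.326,.05])
E
```

```text
time_s 11.25
joints [-0.114, 0.775, 1.865, 1.668, 1.199, -1.063]
tool_pos [0.601, 0.341, 0.049]
orientation [[0.09, 0.93, 0.358], [0.26, -0.368, 0.893], [0.961, 0.013, -0.275]]
contact_force [-0.312, -0.496, -0.015]
opening 0.345
az 68.17 al 15.96 jaw elev 0.73 grasp pt [0.5937 0.3237 0.0538]
shift [-0.0034 -0.0043  0.0017] norm 0.006
  q [-0.1   0.79  1.88  1.69  1.2  -1.09] 9e-20
```

{"method": "send_rows", "body": {
  "targets": [
    [[1, 0.01, 0, -0.003, 0], [1, 0.02, 0, -0.006, 0], [1, 0.038, 0, -0.011, 0], [1, 0.038, 0, -0.011, 0], [1, 0.038, 0, -0.011, 0], [1, 0.038, 0, -0.011, 0], [1, 0.038, 0, -0.011, 0], [1, 0.02, 0, -0.006, 0], [1, 0, 0, 0, 0]]
  ]
}}

```text
time_s: 12.15
tool_pos: [0.5949, 0.3413, 0.3099]
orientation: [[0.094, 0.93, 0.357], [0.262, -0.369, 0.892], [0.961, 0.01, -0.278]]
contact_force: [-0.1, 0.3, -0.4]
opening: 0.34
```

```bash
python3 st.py
python3 - <<'E'
from rel import *
from h import *
from bench import capture
T=capture("side")
u,v=map(int,proj(T,(.58,.28,.25)));b=T["image"][max(v-75,0):v+75,u-100:u+100,::-1].copy()
cv2.imwrite("pics/lift.png",cv2.resize(b,None,fx=4,fy=4,interpolation=cv2.INTER_CUBIC))
E
```

```text
time_s 12.15
joints [-0.113, 0.193, 1.941, 1.463, 1.2, -0.515]
tool_pos [0.595, 0.341, 0.31]
orientation [[0.094, 0.93, 0.357], [0.262, -0.369, 0.892], [0.961, 0.01, -0.278]]
contact_force [-0.075, 0.3, -0.391]
opening 0.34
az 68.21 al 16.15 jaw elev 0.54 grasp pt [0.5882 0.3243 0.3152]
```

View pics/lift.png

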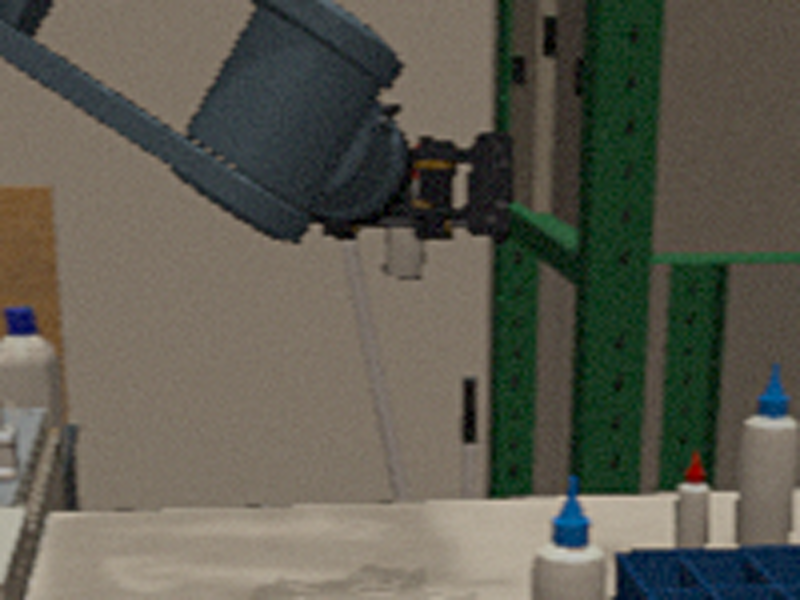

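{"method": "send_rows", "body": {
  "targets": [
    [[1, 0, 0, 0, 5], [1, 0, 0, 0, 8.5], [1, 0, 0, 0, 8.5], [1, 0, 0, 0, 8.5], [1, 0, 0, 0, 8.5], [1, 0, 0, 0, 8.5], [1, 0, 0, 0, 8.5], [1, 0, 0, 0, 8.5], [1, 0, 0, 0, 8.5], [1, 0, 0, 0, 8.5], [1, 0, 0, 0, 8.5], [1, 0, 0, 0, 8.5], [1, 0, 0, 0, 8.5], [1, 0, 0, 0, 8.5], [1, 0, 0, 0, 8.5], [1, 0, 0, 0, 8.5], [1, 0, 0, 0, 8.5], [1, 0, 0, 0, 8.5], [1, 0, 0, 0, 8.5], [1, 0, 0, 0, 8.5]]
  ]
}}

```text
time_s: 14.2
tool_pos: [0.5757, 0.341, 0.2555]
orientation: [[0.076, -0.939, 0.334], [-0.353, 0.288, 0.89], [-0.933, -0.186, -0.31]]
contact_force: [0.5, 0.1, -0.5]
opening: 0.342
```

```bash
python3 st.py
python3 - <<'E'
from rel import *
u=np.array([.961,.013,-.275]); print("spout elev", np.degrees(np.arcsin((Rm@u)[2])))
E
```

```text
time_s 14.2
joints [-0.116, 0.253, 1.985, 1.462, 1.19, 2.337]
tool_pos [0.576, 0.341, 0.256]
orientation [[0.076, -0.939, 0.334], [-0.353, 0.288, 0.89], [-0.933, -0.186, -0.31]]
contact_force [0.544, 0.132, -0.469]
opening 0.342
az 69.42 al 18.03 jaw elev -10.72 grasp pt [0.5693 0.3241 0.2614]
spout elev -54.43291841923371
```

{"method": "send_rows", "body": {
  "targets": [
    [[1, 0, 0, 0, 5], [1, 0, 0, 0, 0], [1, 0, 0, 0, 0], [1, 0, 0, 0, 0], [1, 0, 0, 0, 0], [1, 0, 0, 0, 0], [1, 0, 0, 0, 0], [1, 0, 0, 0, 0], [1, 0, 0, 0, 0], [1, 0, 0, 0, 0], [1, 0, 0, 0, 0], [1, 0, 0, 0, 0], [1, 0, 0, 0, 0], [1, 0, 0, 0, 0], [1, 0, 0, 0, 0], [1, 0, 0, 0, 0], [1, 0, 0, 0, 0], [1, 0, 0, 0, 0]]
  ]
}}

```text
time_s: 16.0
tool_pos: [0.5724, 0.3411, 0.2474]
orientation: [[-0.016, -0.944, 0.33], [-0.328, 0.317, 0.89], [-0.945, -0.094, -0.314]]
contact_force: [0.8, -0.2, -1.0]
opening: 0.344
```

```bash
python3 st.py
python3 - <<'E'
from rel import *
u=np.array([.961,.013,-.275]); print("spout elev", np.degrees(np.arcsin((Rm@u)[2])))
from h import *
from bench import capture
T=capture("side")
u,v=map(int,proj(T,(.58,.28,.25)));b=T["image"][max(v-75,0):v+75,u-100:u+100,::-1].copy()
cv2.imwrite("pics/flip.png",cv2.resize(b,None,fx=4,fy=4,interpolation=cv2.INTER_CUBIC))
E
```

```text
time_s 16.0
joints [-0.116, 0.263, 1.991, 1.461, 1.189, 2.419]
tool_pos [0.572, 0.341, 0.247]
orientation [[-0.016, -0.944, 0.33], [-0.328, 0.317, 0.89], [-0.945, -0.094, -0.314]]
contact_force [0.799, -0.234, -1.008]
opening 0.344
az 69.63 al 18.32 jaw elev -5.39 grasp pt [0.5661 0.3242 0.2534]
spout elev -55.34737435972688
```

View pics/flip.png

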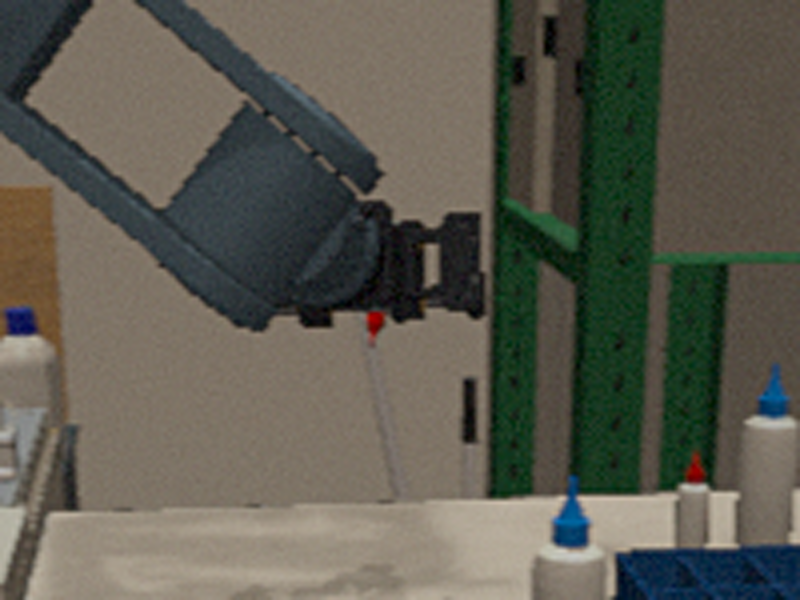

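{"method": "send_rows", "body": {
  "targets": [
    [[1, 0, 0, 0, -5], [1, 0, 0, 0, -8.5], [1, 0, 0, 0, -8.5], [1, 0, 0, 0, -8.5], [1, 0, 0, 0, -8.5], [1, 0, 0, 0, -8.5], [1, 0, 0, 0, -8.5], [1, 0, 0, 0, -8.5], [1, 0, 0, 0, -8.5], [1, 0, 0, 0, -8.5], [1, 0, 0, 0, -8.5], [1, 0, 0, 0, -8.5], [1, 0, 0, 0, -8.5], [1, 0, 0, 0, -8.5], [1, 0, 0, 0, -8.5], [1, 0, 0, 0, -8.5], [1, 0, 0, 0, -8.5], [1, 0, 0, 0, -8.5], [1, 0, 0, 0, -8.5], [1, 0, 0, 0, -8.5]]
  ]
}}

```text
time_s: 18.05
tool_pos: [0.5724, 0.341, 0.2473]
orientation: [[0.202, 0.922, 0.33], [0.259, -0.376, 0.89], [0.945, -0.094, -0.314]]
contact_force: [0.3, -0.4, -0.6]
opening: 0.342
```

```bash
python3 st.py
python3 - <<'E'
from rel import *
u=np.array([.961,.013,-.275]); b=Rm@u; print("bottle axis",np.round(b,3),np.degrees(np.arccos(b[2])))
E
```

```text
time_s 18.05
joints [-0.116, 0.263, 1.991, 1.461, 1.188, -0.524]
tool_pos [0.572, 0.341, 0.247]
orientation [[0.202, 0.922, 0.33], [0.259, -0.376, 0.89], [0.945, -0.094, -0.314]]
contact_force [0.322, -0.381, -0.601]
opening 0.342
az 69.63 al 18.32 jaw elev -5.42 grasp pt [0.5662 0.3241 0.2533]
bottle axis [ 0.115 -0.001  0.993] 6.7943992436308775
```

Run:
```python
from plan import *
q,p,Rm=cur(); Rm=Rm@rz(np.radians(-6)); z=Rm[:,2];print("z",z, "Rm3",np.round(Rm[2],3))
gp=p-.019*z
for g in([gp[0],gp[1],.36],[.607,-.34,.36],[.607,-.34,.0578]):
    g=np.array(g)+.019*z; d=np.linalg.norm(g-p); n=int(d/.045)+1
    o,q=path(q,p,Rm,g,n); print("shift",np.round(Rm.T@(g-p),3),n)
    for l in o[::2]+o[-1:]: print(*l)
    p=g
```

```text
z [ 0.33045592  0.88994462 -0.31432063] Rm3 [ 0.949  0.005 -0.314]
shift [ 0.101  0.001 -0.034] 3
[0.572, 0.341, 0.283] [-0.11, 0.2, 1.99, 1.44, 1.19, -0.56] 2.9e-28 0.06
[0.572, 0.341, 0.354] [-0.11, 0.08, 1.96, 1.38, 1.22, -0.39] 1.3e-28 0.08
[0.572, 0.341, 0.354] [-0.11, 0.08, 1.96, 1.38, 1.22, -0.39] 1.3e-28 0.08
shift [-0.193  0.268 -0.578] 15
[0.575, 0.297, 0.354] [-0.21, 0.07, 1.96, 1.34, 1.3, -0.41] 3.0e-29 0.09
[0.581, 0.208, 0.354] [-0.39, 0.1, 1.93, 1.27, 1.46, -0.45] 1.8e-30 0.09
[0.586, 0.12, 0.354] [-0.55, 0.15, 1.87, 1.2, 1.6, -0.49] 2.8e-30 0.08
[0.591, 0.031, 0.354] [-0.68, 0.24, 1.77, 1.14, 1.71, -0.53] 1.9e-29 0.06
[0.597, -0.057, 0.354] [-0.79, 0.34, 1.64, 1.09, 1.82, -0.54] 9.8e-28 0.07
[0.602, -0.146, 0.354] [-0.88, 0.45, 1.48, 1.06, 1.91, -0.55] 1.8e-25 0.08
[0.608, -0.235, 0.354] [-0.96, 0.59, 1.29, 1.04, 2.0, -0.52] 1.9e-22 0.1
[0.613, -0.323, 0.354] [-1.01, 0.74, 1.05, 1.05, 2.1, -0.47] 2.3e-18 0.12
[0.613, -0.323, 0.354] [-1.01, 0.74, 1.05, 1.05, 2.1, -0.47] 2.3e-18 0.12
shift [-0.287 -0.001  0.095] 7
[0.613, -0.323, 0.311] [-1.02, 0.78, 1.07, 1.02, 2.06, -0.54] 1.4e-28 0.06
[0.613, -0.323, 0.225] [-1.02, 0.88, 1.09, 0.97, 2.0, -0.65] 4.0e-25 0.05
[0.613, -0.323, 0.138] [-1.02, 0.99, 1.08, 0.93, 1.94, -0.74] 1.1e-22 0.06
[0.613, -0.323, 0.052] [-1.02, 1.13, 1.03, 0.91, 1.89, -0.81] 2.1e-20 0.07
[0.613, -0.323, 0.052] [-1.02, 1.13, 1.03, 0.91, 1.89, -0.81] 2.1e-20 0.07
```

{"method": "send_rows", "body": {
  "targets": [
    [[1, 0, 0, 0, -6], [1, 0.034, 0, -0.011, 0], [1, 0.034, 0, -0.011, 0], [1, 0.034, 0, -0.011, 0], [1, -0.006, 0.009, -0.019, 0], [1, -0.013, 0.018, -0.0385, 0], [1, -0.013, 0.018, -0.0385, 0], [1, -0.013, 0.018, -0.0385, 0], [1, -0.013, 0.018, -0.0385, 0], [1, -0.013, 0.018, -0.0385, 0], [1, -0.013, 0.018, -0.0385, 0], [1, -0.013, 0.018, -0.0385, 0]]
  ]
}}

```text
time_s: 19.25
tool_pos: [0.5915, 0.0043, 0.3604]
orientation: [[0.092, 0.943, 0.32], [0.303, -0.333, 0.893], [0.949, 0.015, -0.316]]
contact_force: [0.4, -0.4, -0.9]
opening: 0.342
```

```bash
python3 st.py
python3 - <<'E'
from rel import *
u=np.array([.961,.013,-.275]); b=Rm@u; print("bottle axis",np.round(b,3),np.degrees(np.arccos(b[2])))
to([.607,-.34,.33]);to([.607,-.34,.1])
E
```

```text
time_s 19.25
joints [-0.719, 0.253, 1.717, 1.121, 1.769, -0.522]
tool_pos [0.591, 0.004, 0.36]
orientation [[0.092, 0.943, 0.32], [0.303, -0.333, 0.893], [0.949, 0.015, -0.316]]
contact_force [0.413, -0.39, -0.868]
opening 0.342
az 70.28 al 18.43 jaw elev 0.86 grasp pt [ 0.5854 -0.0127  0.3664]
bottle axis [0.012 0.041 0.999] 2.881679031809244
shift [-0.1317  0.1288 -0.2739] norm 0.33
  q [-1.01  0.77  1.06  1.02  2.08 -0.53] 3e-30
shift [-0.3499  0.1253 -0.2012] norm 0.423
  q [-1.01  1.07  1.05  0.91  1.92 -0.79] 1e-19
```

{"method": "send_rows", "body": {
  "targets": [
    [[1, -0.016, 0.016, -0.034, 0], [1, -0.016, 0.016, -0.034, 0], [1, -0.016, 0.016, -0.034, 0], [1, -0.016, 0.016, -0.034, 0], [1, -0.016, 0.016, -0.034, 0], [1, -0.016, 0.016, -0.034, 0], [1, -0.016, 0.016, -0.034, 0], [1, -0.008, 0.008, -0.018, 0], [1, 0, 0, 0, 0]]
  ]
}}

```text
time_s: 20.15
tool_pos: [0.6097, -0.3203, 0.3257]
orientation: [[0.095, 0.94, 0.327], [0.301, -0.34, 0.891], [0.949, 0.014, -0.315]]
contact_force: [-0.1, 1.2, -0.6]
opening: 0.34
```

```bash
python3 st.py
python3 - <<'E'
from rel import *
u=np.array([.961,.013,-.275]); b=Rm@u; print("bottle axis",np.round(b,3),np.degrees(np.arccos(b[2])))
to([.607,-.34,.1])
E
```

```text
time_s 20.15
joints [-1.017, 0.749, 1.073, 1.028, 2.082, -0.523]
tool_pos [0.61, -0.32, 0.326]
orientation [[0.095, 0.94, 0.327], [0.301, -0.34, 0.891], [0.949, 0.014, -0.315]]
contact_force [-0.052, 1.168, -0.585]
opening 0.34
az 69.84 al 18.38 jaw elev 0.82 grasp pt [ 0.6035 -0.3372  0.3317]
bottle axis [0.013 0.04  0.999] 2.8397534657083554
shift [-0.2204  0.0009  0.0717] norm 0.232
  q [-1.01  1.06  1.05  0.92  1.91 -0.79] 9e-28
```

{"method": "send_rows", "body": {
  "targets": [
    [[1, -0.02, 0, 0.0065, 0], [1, -0.037, 0, 0.012, 0], [1, -0.037, 0, 0.012, 0], [1, -0.037, 0, 0.012, 0], [1, -0.037, 0, 0.012, 0], [1, -0.037, 0, 0.012, 0], [1, -0.01, 0, 0.003, 0], [1, 0, 0, 0, 0]]
  ]
}}

```text
time_s: 20.95
tool_pos: [0.6118, -0.3113, 0.0858]
orientation: [[0.095, 0.944, 0.317], [0.3, -0.331, 0.895], [0.949, 0.01, -0.315]]
contact_force: [0.5, 0.4, -0.2]
opening: 0.345
```

```bash
python3 st.py
python3 - <<'E'
from rel import *
u=np.array([.961,.013,-.275]); b=Rm@u; print("bottle axis",np.round(b,3),np.degrees(np.arccos(b[2])))
to([.607,-.34,.0578])
from h import *
from bench import capture
S=capture("side");T=capture("top")
u,v=map(int,proj(S,(.607,-.34,.05)));a=S["image"][v-64:v+64,u-64:u+64,::-1]
u,v=map(int,proj(T,(.607,-.34,.05)));b=T["image"][v-50:v+50,u-50:u+50,::-1]
cv2.imwrite("pics/pl1.png",np.hstack([cv2.resize(i,(400,400),interpolation=cv2.INTER_CUBIC) for i in(a,b)]))
E
```

```text
time_s 20.95
joints [-1.006, 1.057, 1.071, 0.913, 1.908, -0.796]
tool_pos [0.612, -0.311, 0.086]
orientation [[0.095, 0.944, 0.317], [0.3, -0.331, 0.895], [0.949, 0.01, -0.315]]
contact_force [0.491, 0.373, -0.198]
opening 0.345
az 70.49 al 18.33 jaw elev 0.6 grasp pt [ 0.6058 -0.3283  0.0917]
bottle axis [0.016 0.038 0.999] 2.8047062139891312
shift [-0.0356  0.0047  0.0006] norm 0.036
  q [-1.01  1.14  1.02  0.9   1.9  -0.82] 6e-20
```

View pics/pl1.png

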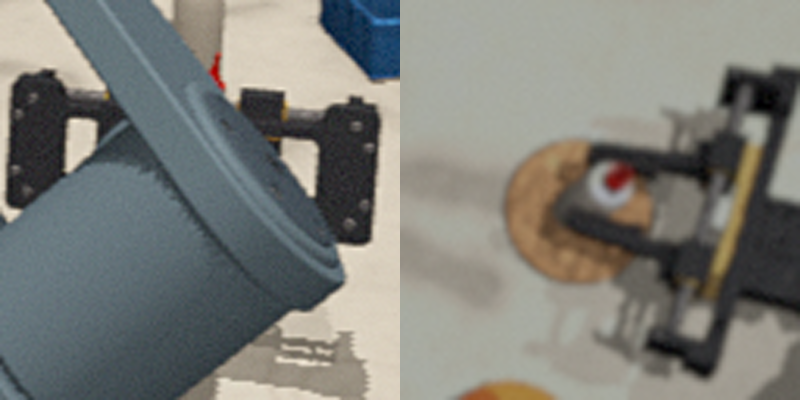

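{"method": "send_rows", "body": {
  "targets": [
    [[1, -0.014, 0.002, 0, 0], [1, -0.012, 0.002, 0, 0], [1, 0, 0, 0, 0]]
  ]
}}

```text
time_s: 21.35
tool_pos: [0.6155, -0.3244, 0.0672]
orientation: [[0.087, 0.944, 0.319], [0.31, -0.33, 0.891], [0.947, 0.021, -0.322]]
contact_force: [0.4, 0.0, -1.3]
opening: 0.343
```

```bash
python3 st.py
python3 - <<'E'
from rel import *
u=np.array([.961,.013,-.275]); b=Rm@u; print("bottle axis",np.round(b,3),np.degrees(np.arccos(b[2])))
to([.607,-.34,.0578])
E
```

```text
time_s 21.35
joints [-1.011, 1.104, 1.02, 0.907, 1.907, -0.807]
tool_pos [0.616, -0.324, 0.067]
orientation [[0.087, 0.944, 0.319], [0.31, -0.33, 0.891], [0.947, 0.021, -0.322]]
contact_force [0.449, 0.026, -1.308]
opening 0.343
az 70.3 al 18.75 jaw elev 1.22 grasp pt [ 0.6095 -0.3413  0.0733]
bottle axis [0.008 0.049 0.998] 3.201868249773896
shift [-0.0145 -0.0031  0.0054] norm 0.016
  q [-1.01  1.13  1.02  0.9   1.89 -0.83] 7e-30
```

{"method": "send_rows", "body": {
  "targets": [
    [[1, -0.01, -0.002, 0.004, 0.5], [1, 0, 0, 0, 0]]
  ]
}}

```text
time_s: 21.55
tool_pos: [0.6142, -0.3242, 0.0564]
orientation: [[0.095, 0.943, 0.32], [0.309, -0.334, 0.891], [0.946, 0.014, -0.323]]
contact_force: [0.3, 0.2, -1.6]
opening: 0.341
```

Run:
```python
from rel import *
u=np.array([.961,.013,-.275]); b=Rm@u; print("bottle axis",np.round(b,3),np.degrees(np.arccos(b[2])))
to([.607,-.34,.0578])
```

```text
az 70.24 al 18.83 jaw elev 0.81 grasp pt [ 0.6081 -0.3411  0.0626]
bottle axis [0.016 0.047 0.998] 3.2319713098110054
shift [-0.0043 -0.0015  0.0022] norm 0.005
  q [-1.01  1.13  1.02  0.9   1.89 -0.82] 2e-21
```

{"method": "send_rows", "body": {
  "targets": [
    [[1, -0.003, 0, 0.001, 0], [1, 0, 0, 0, 0]]
  ]
}}

```text
time_s: 21.75
tool_pos: [0.6142, -0.3244, 0.0532]
orientation: [[0.095, 0.943, 0.32], [0.309, -0.334, 0.891], [0.946, 0.014, -0.323]]
contact_force: [-0.8, 0.2, -1.2]
opening: 0.345
```

```bash
python3 st.py | tail -2
python3 - <<'E'
from rel import *
E
```

```text
contact_force [-0.828, 0.235, -1.194]
opening 0.345
az 70.22 al 18.83 jaw elev 0.82 grasp pt [ 0.6081 -0.3413  0.0593]
```

{"method": "send_rows", "body": {
  "targets": [
    [[1, -0.002, 0, 0.0005, 0], [1, 0, 0, 0, 0]]
  ]
}}

```text
time_s: 21.95
tool_pos: [0.6144, -0.3248, 0.0521]
orientation: [[0.093, 0.943, 0.321], [0.309, -0.334, 0.891], [0.947, 0.016, -0.322]]
contact_force: [-0.0, 0.7, -1.0]
opening: 0.344
```

Run:
```python
from rel import *
from h import *
from bench import capture
S=capture("side");T=capture("top")
u,v=map(int,proj(S,(.607,-.34,.05)));a=S["image"][v-64:v+64,u-64:u+64,::-1]
u,v=map(int,proj(T,(.607,-.34,.05)));b=T["image"][v-32:v+32,u-32:u+32,::-1]
cv2.imwrite("pics/pl2.png",np.hstack([cv2.resize(i,(400,400),interpolation=cv2.INTER_CUBIC) for i in(a,b)]))
```

```text
az 70.2 al 18.79 jaw elev 0.9 grasp pt [ 0.6083 -0.3417  0.0582]
```

View pics/pl2.png

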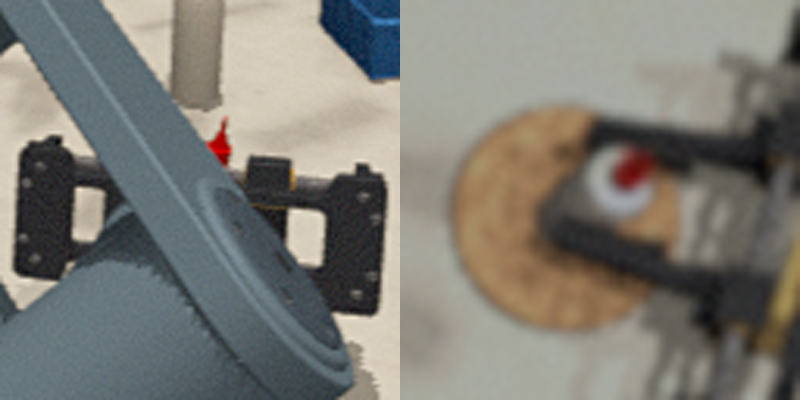

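{"method": "send_rows", "body": {
  "targets": [
    [[1, -0.002, 0, 0.0005, 0], [1, 0, 0, 0, 0]]
  ]
}}

```text
time_s: 22.25
tool_pos: [0.6144, -0.3252, 0.0521]
orientation: [[0.091, 0.943, 0.32], [0.308, -0.332, 0.891], [0.947, 0.017, -0.321]]
contact_force: [0.1, -0.2, -1.2]
opening: 0.348
```

Run:
```python
from rel import *
```

```text
az 70.26 al 18.71 jaw elev 0.99 grasp pt [ 0.6084 -0.3421  0.0582]
```

{"method": "send_rows", "body": {
  "targets": [
    [[0.28, 0, 0, 0, 0], [0.22, 0, 0, 0, 0], [0.15, 0, 0, 0, 0], [0, 0, 0, 0, 0], [-0.4, 0, 0, 0, 0], [-0.8, 0, 0, 0, 0], [-0.8, 0, 0, 0, 0], [-0.8, 0, 0, 0, 0]]
  ],
  "force": 5
}}

```text
time_s: 23.05
tool_pos: [0.6145, -0.325, 0.051]
orientation: [[0.092, 0.943, 0.32], [0.309, -0.333, 0.891], [0.947, 0.017, -0.322]]
contact_force: [-0.5, -0.4, -0.1]
opening: 0.838
```

Run:
```python
from rel import *
from h import *
from bench import capture
S=capture("side");T=capture("top")
u,v=map(int,proj(S,(.607,-.34,.05)));a=S["image"][v-64:v+64,u-64:u+64,::-1]
u,v=map(int,proj(T,(.607,-.34,.05)));b=T["image"][v-32:v+32,u-32:u+32,::-1]
cv2.imwrite("pics/pl3.png",np.hstack([cv2.resize(i,(400,400),interpolation=cv2.INTER_CUBIC) for i in(a,b)]))
```

```text
az 70.24 al 18.78 jaw elev 0.95 grasp pt [ 0.6085 -0.3419  0.0571]
```

View pics/pl3.png

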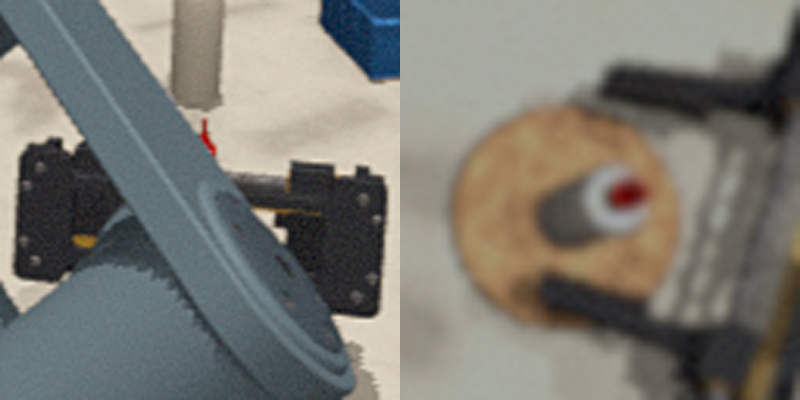

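{"method": "send_rows", "body": {
  "targets": [
    [[-0.8, 0, 0, -0.012, 0], [-0.8, 0, 0, -0.015, 0], [-0.8, 0, 0, 0, 0]]
  ]
}}

```text
time_s: 23.45
tool_pos: [0.6051, -0.3513, 0.0607]
orientation: [[0.092, 0.943, 0.32], [0.309, -0.333, 0.891], [0.947, 0.017, -0.322]]
contact_force: [-0.4, 0.3, 0.1]
opening: 0.899
```

Run:
```python
from rel import *
to([.59,-.39,.085])
```

```text
az 70.24 al 18.8 jaw elev 0.96 grasp pt [ 0.5991 -0.3682  0.0668]
shift [ 0.0096 -0.001  -0.0282] norm 0.03
  q [-1.06  1.14  0.93  0.89  1.97 -0.79] 2e-25
```

{"method": "send_rows", "body": {
  "targets": [
    [[-0.8, 0, 0, -0.02, 0], [-0.8, 0, 0, -0.025, 0], [-0.8, 0, 0, 0, 0], [-0.8, 0.02, 0, -0.01, 0], [-0.8, 0.035, 0, -0.012, 0], [-0.8, 0.035, 0, -0.012, 0], [-0.8, 0.035, 0, -0.012, 0], [-0.8, 0.035, 0, -0.012, 0], [-0.8, 0, 0, 0, 0]]
  ]
}}

```text
time_s: 24.35
tool_pos: [0.5866, -0.3924, 0.2473]
orientation: [[0.095, 0.942, 0.321], [0.303, -0.334, 0.892], [0.948, 0.012, -0.318]]
contact_force: [0.2, -0.4, 1.2]
opening: 0.898
```

```bash
python3 st.py
python3 - <<'E'
from rel import *
from h import *
from bench import capture
S=capture("side");T=capture("top")
for c,n in((S,"side2"),(T,"top2")): cv2.imwrite(f"pics/{n}.png",cv2.resize(c["image"][:,:,::-1],(800,600),interpolation=cv2.INTER_CUBIC)); pickle.dump(c,open(n+".pkl","wb"))
E
```

```text
time_s 24.35
joints [-1.085, 0.93, 0.93, 0.963, 2.12, -0.606]
tool_pos [0.587, -0.392, 0.247]
orientation [[0.095, 0.942, 0.321], [0.303, -0.334, 0.892], [0.948, 0.012, -0.318]]
contact_force [0.192, -0.414, 1.198]
opening 0.898
az 70.23 al 18.52 jaw elev 0.7 grasp pt [ 0.5805 -0.4094  0.2534]
```

View pics/side2.png

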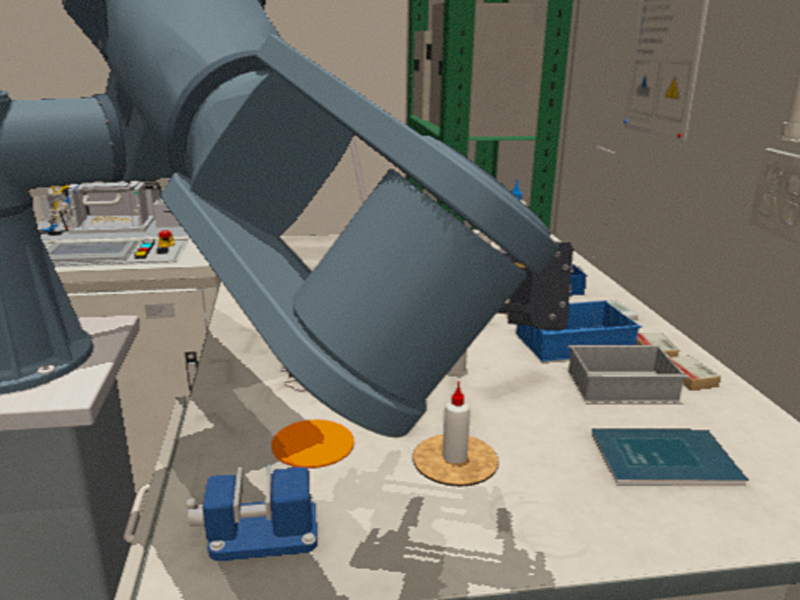

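View pics/top2.png

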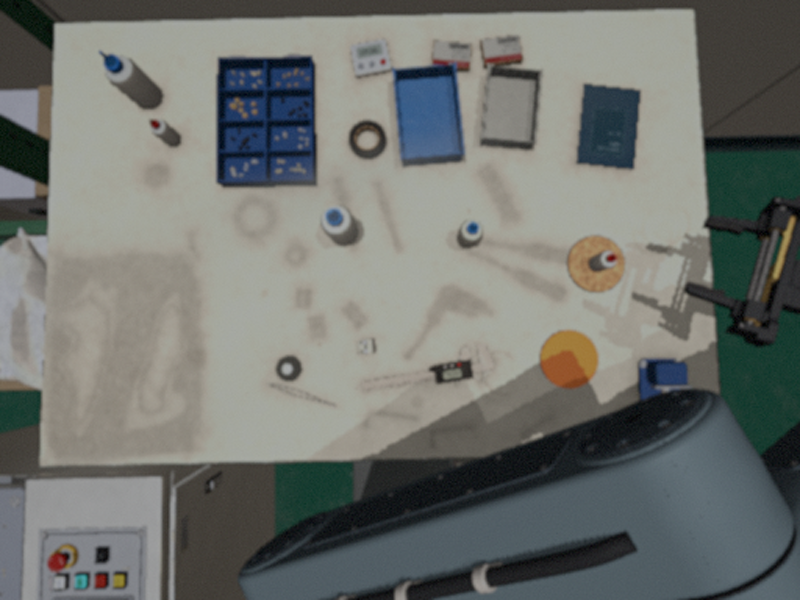

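{"method": "send_rows", "body": {
  "targets": [
    [[-0.8, 0, 0, 0, 0], [-0.8, 0, 0, 0, 0], [-0.8, 0, 0, 0, 0]]
  ]
}}

```text
time_s: 24.75
tool_pos: [0.5855, -0.3892, 0.2367]
orientation: [[0.105, 0.942, 0.318], [0.291, -0.334, 0.896], [0.951, -0.001, -0.309]]
contact_force: [-0.3, 0.9, 0.4]
opening: 0.898
```

Run:
```python
from bench import hand_in
print(hand_in())
```

```text
the job is handed in; nothing more can be done
None
```

The red-capped bottle was turned over, held spout-down, then stood upright on the cork mat and let go. I handed the job in at about 24.8 s.

- **Tilting the gripper:** The move rows only turn the tool about its own axis. I first commanded poses just beyond the arm's reach, high above the bench, until the gripper pointed about 18° below level.
- **Turning over:** I gripped the bottle from the side at 25 N and lifted it. I then rolled it by about 170–180°, so its spout pointed 54–55° below level, held that for 1.8 s and rolled it back. The picture at that point showed the red cap pointing down.
- **Placing:** It touched down on the mat tilted by about 3° and settled level when released.
- **Last checks:** The final side and top pictures show the bottle upright near the mat's centre. Both blue bottles are at the same pixels as before, and the gripper is well clear of everything. The wrist force readings I took stayed within about 2 N.
- **Disagreements:** The two cameras differed by up to about 9 mm on the bottle's first position along y, so I used a value between them. The tool also drifted a few degrees and up to about 20 mm during fast moves, and I corrected that before gripping and before placing. It also sank about 10 mm in free air in the 0.4 s before I handed in.

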